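Refit the plate shaker's control knob and hold it pressed

ROBOT

A 6-joint arm with a two-finger parallel gripper is mounted at the origin on the work surface. World frame = base frame: x ahead of the robot, y to its left, z up, the work surface at z = 0. Lengths are in mm, angles in rad, forces in N, time in s.
With the tool pointing down it reaches from about 225 to 875 mm from the base axis. Payload 3.4 kg.
Tool frame: the origin (TCP) lies at the very end of the fingers, on their centre line; the grasp point (between the pads) lies env.hold_point_z behind it (env.hold_point_z is the distance from the TCP to the grasp point, in mm); z points along the fingers, y is the direction in which the jaws open and shut (so a half turn about z gives the same grasp; the last joint's range is limited). The gripper opens to 85 mm and grips with 20 to 120 N. Pads are 22 mm wide; open, the fingers measure 114 mm over their backs; the gripper's body (76 mm by 85 mm) begins 54 mm behind the grasp point. The pads swing forward as they close: fully open they stand 13 mm farther back than shut.
Start: joints at [0.98, 0.276, 1.505, -0, 1.361, -0.121], TCP at [260.328, 512.73, 231.328] pointing down, gripper open.
Joint ranges: [-2.89, 2.89], [-0.75, 2.08], [0.22, 2.7], [-1.18, 4.32], [0.11, 2.71], [-2.7, 2.7]. Speed limits (rad/s): [2.57, 2.57, 3.14, 3.14, 3.14, 3.14].

INTERFACE

Orientations are given as a rotation vector (axis times angle).
In Python, from station import env gives the robot as it stands. The module is installed in compiled form; this text tells all that it offers.
- The arm moves only by the tool arm_command, never from a script. Its argument "deltas" is a list that holds one entry, the list of rows, each a list of 5 numbers: the shift along the world's x, y, z in mm, then the turn about the world's z in rad, then the opening, from 0 (shut) to 1 (fully open). A call has 1 to 12 rows; each row shifts and turns the commanded pose from where the row before left it; what a row does not reach is not made up. A row lasts 1/12 s, in which the tool goes at most 41.7 mm and 7.16 degrees, less where a joint would pass 70% of its speed; a pose out of reach is approached as far as the arm can. A call with a gripper value outside its range is refused whole. The fingers move at their own pace and stop on an object; "force" is the grip in N (left out, the last holds). Time passes only in rows, so rows that do not move let the fingers close. It gives the time, the measured TCP pose, the force and the opening at its end, in the units of the state.
- env.state(): the state, without advancing time (a new reading comes with each control period).
- env.capture(name): name is "scene" or "side" or "wrist"; returns the picture (400x640x3 uint8, red, green, blue); there is no depth.
- env.calibration(name): a dict with "fx", "fy", "cx", "cy" (pixels), "eye" and "orientation" of the camera in the world. Camera axes: x right, y down, z forward; pixel columns grow to the right and rows downward; lengths in mm; the calibration is good to about 2 mm. The wrist camera is an equidistant fisheye: a pixel r from the principal point sees the ray r / f radians off the axis. A picture is of the moment at which its call begins: read the wrist's pose just before it. calibration takes no time and is no camera call; for the wrist camera it gives the pose at the moment of the call.
- env.sign_off(): hands the job in, once; it reports no verdict.
The state is a dict: "clock": time; "joints": joint angles; "joint_vel": joint speeds; "joint_torque": joint torques, N m; "tcp_pos": TCP position; "orientation": TCP orientation; "contact_force": force on the tool from outside, world axes, zero at the start; "ft_torque": the same for the moment, N m; "grip_width": finger opening in mm.
Only numpy, scipy, OpenCV 4.12 (cv2) and the standard library are available. Lean on these libraries where they do the work, as an engineer would, in place of code of your own. Each camera call takes 0.05 s, during which the arm holds its last target.

TASK

The plate shaker's black control knob has come off and lies on the bench. Pick it up, turn it so that the flat in its bore matches the flat of the bare brass D-shaft on the shaker, push it fully home on the shaft, and then keep pressing the knob so that the sprung shaft is held down: finish while the gripper is still pressing it down. Leave the orange cap and the amber jar on the bench where they are.

Things in the scene. Friction and masses are not known exactly. Their poses are not given: they have to be found in the camera images.
- knob: loose plain black round knob, 38 mm in diameter (skirt below: 37 mm), 30 mm high, about 60 g, standing on the bench, bore facing down. Origin: centre of its underside; z up. A white pointer line on its top runs from the centre to the rim along +x. It fits the shaft only when the pointer is on the side of the shaft's flat (within about 10 degrees)
- knob_seat (a point): the centre of the bore's closed end, 15 mm above the knob's underside, axes as the knob's; it meets the shaft's tip when the knob is fully home. The bore, open below, is 15 mm deep, D-shaped: 14.2 mm in diameter with a flat 4.1 mm from the axis on the pointer (+x) side, lightly chamfered at the mouth; the head above is solid
- knob_mark (a point): a point of the knob 16 mm from its axis below the pointer (+x), 15 mm above its underside
- shaft_tip (a point): the centre of the top end of the upright brass D-shaft on the shaker's dark control panel, 23 mm above the panel (83 mm above the bench) when not pressed. Shaft 12 mm in diameter, its flat 3 mm from the axis; top edge chamfered, 1.5 mm wide over 2 mm. z up; x points from the axis to the flat
- shaft (a joint): how far the sprung shaft is pressed down, m: 0 at rest, 0.005 at its stop; it starts to give at about 3.6 N and reaches its stop at about 9.6 N, and springs up when let go
- dial (a joint): angle of the shaft about its axis relative to the shaker, rad, growing anticlockwise from above; 0: flat towards the shaker's +x. It turns against light friction (0.04 N m) and need not stay where it is. A dark grey 32 mm disc, 2 mm thick, on the panel round the shaft's foot turns with it; its red mark is on the side of the flat
- panel (a point): the point of the shaker's level top panel (60 mm above the bench) under the shaft, axes as the shaker's: the pale housing is 200 mm along x by 280 mm along y, its centre 35 mm in +x and 85 mm in -y from this point. A teal 96-well plate is clamped on its other half, its top 22 mm above the panel; its near edge is 102 mm from the shaft
- cap: bystander: loose orange screw cap, 35 mm in diameter, 21 mm high; origin at the centre of its underside
- jar: bystander: small amber jar with white lid, 40 mm in diameter, 45 mm high; origin at the centre of its underside
Things that resemble listed ones, but are neither listed nor needed, are in the scene too. What is shaped like the knob but pink is not meant.

How it is judged (in metres and radians):
On the way, in this order (a step that is already met when the one before it is completed fails the run):
1. the knob is lifted off the bench in the gripper (height (world z) of knob above 0.03 m and contact force between the fingers and knob above 0.5 N), for 0.2 s.
2. the knob is fully home on the shaft, flat to flat (distance between knob_seat and shaft_tip below 0.003 m and x of knob_mark in the frame of shaft_tip above 0.014 m and angle between knob's own z axis and vertical below 0.12 rad), for 0.1 s.
At the end, for the whole second after the job is handed in: the knob is fully home on the shaft (bore end within 3 mm of the shaft's tip, pointer on the side of the shaft's flat, upright within 7 degrees), the shaft is held down by more than 3.5 of its 5 mm, and the gripper's fingers still bear on the knob with more than 2 N (all of step 2 and value of joint shaft above 0.0035 m and contact force between the fingers and knob above 2 N); the arm keeps its last pose, push and grip.
It fails at once if the orange cap or the amber jar is shifted by more than 25 mm (distance of any of cap, jar from where it was at the start of the episode above 0.025 m).
It also fails if it takes over 38 s, if anything falls off the work surface, if the arm or the gripper's body presses on something with over 40 N, if the wrist force passes 120 N, or if a joint passes its speed limit or range.

## Working session

There is one attempt and no reset: what is moved stays moved. The work goes in short steps, Python scripts to look and compute and a tool call to move; the robot and the scene stay as the last step left them, time stands still between calls to the robot, and variables do not carry over. Pictures are saved under pics/ and viewed, and the job is handed in when it is done.

Besides the shell and the picture viewer there is one more tool, called after "Call:" as name(argument=value, ...), one argument or row to a line, values as JSON. arm_command: Moves the arm, as the interface text tells. Its arguments: {"type":"object","properties":{"deltas":{"type":"array"},"force":{"type":"number"}},"required":["deltas"]}

```bash
mkdir -p pics; cat > h.py <<'E'
import numpy as np, cv2, json
from station import env
from scipy.spatial.transform import Rotation as R
def cam(n):
    c=env.calibration(n); return c
def save(n,f):
    c=env.calibration(n); im=env.capture(n); cv2.imwrite(f'pics/{f}.png',cv2.cvtColor(im,cv2.COLOR_RGB2BGR)); 
    json.dump({k:np.array(v).tolist() for k,v in c.items()},open(f'pics/{f}.json','w')); return im,c
def ray(c,u,v,fish=False):
    x=(u-c['cx'])/c['fx']; y=(v-c['cy'])/c['fy']
    if fish:
        r=np.hypot(x,y); d=np.array([np.sin(r)*x/max(r,1e-9),np.sin(r)*y/max(r,1e-9),np.cos(r)])
    else: d=np.array([x,y,1.])
    return R.from_rotvec(c['orientation']).as_matrix()@d if np.size(c['orientation'])==3 else np.array(c['orientation'])@d
def at_z(c,u,v,z,fish=False):
    d=ray(c,u,v,fish); e=np.array(c['eye']); return e+d*(z-e[2])/d[2]
def load(f): return json.load(open(f'pics/{f}.json'))
E
python3 - <<'E'
from h import *
for n in ['scene','side','wrist']:
    im,c=save(n,n+'0'); print(n,c)
print(env.state(), env.hold_point_z)
E
```

```text
scene {'fx': 456.72090443685295, 'fy': 456.72090443685295, 'cx': 320.2072978903564, 'cy': 196.34805870304098, 'eye': array([ 749.94469929, -262.33031752,  710.83289743]), 'orientation': array([-2.43942979, -0.75757153,  0.22515696])}
side {'fx': 520.2730743378535, 'fy': 520.2730743378535, 'cx': 320.78466477856847, 'cy': 202.75377180729774, 'eye': array([  70.22449097, -545.89993102,  794.02973838]), 'orientation': array([-2.22308101,  0.62648014, -0.30996672])}
wrist {'fx': 309.70691628693146, 'fy': 309.70691628693146, 'cx': 324.3200195125097, 'cy': 198.21421588068563, 'eye': array([196.04450304, 545.43421239, 372.67662094]), 'orientation': array([2.45861398, 1.50964471, 0.22160588])}
{'clock': 0.15, 'joints': array([ 9.80020473e-01,  2.76471884e-01,  1.50584198e+00,  2.74963666e-05,
        1.36068519e+00, -1.21005984e-01]), 'joint_vel': array([-0.0017805 , -0.00273261, -0.00327322, -0.00068268,  0.00040117,
        0.00111288]), 'joint_torque': array([ 6.37451171e-05, -4.17144620e+01, -2.46031237e+01, -5.26813201e-04,
        7.73278764e-03,  5.44337908e-06]), 'tcp_pos': array([260.07431637, 512.38952072, 230.62591822]), 'orientation': array([-7.31034978e-01, -3.05482422e+00,  2.05568223e-03]), 'contact_force': array([ 0.10934076,  0.13303477, -0.57890662]), 'ft_torque': array([-0.01841347, -0.015839  ,  0.02965625]), 'grip_width': 85.23728386113686} 18.700000000000003
```

View pics/scene0.png

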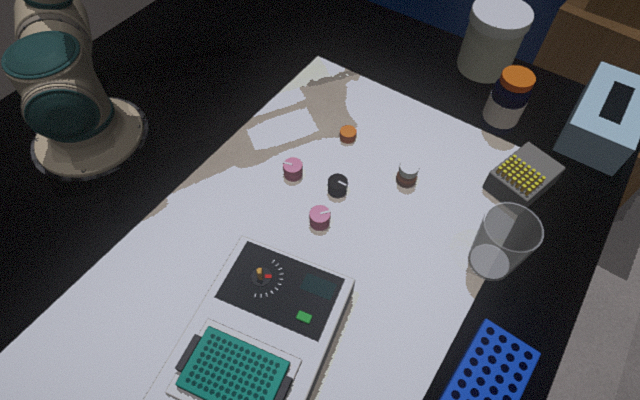

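View pics/side0.png

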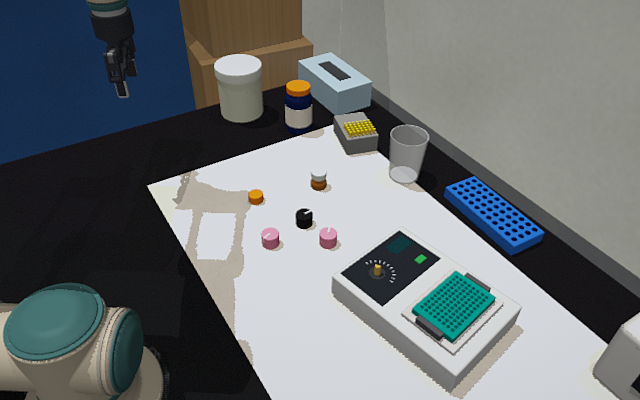

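View pics/wrist0.png

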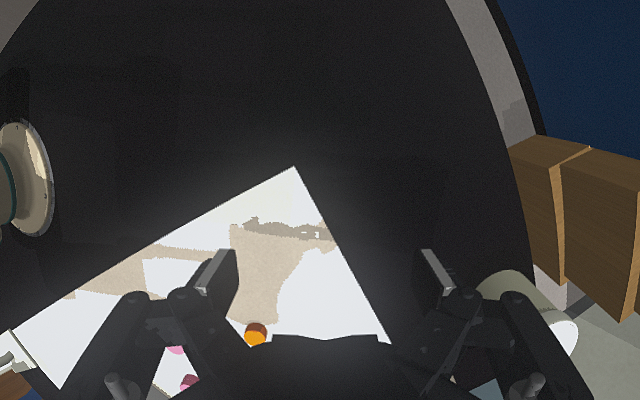

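Scene view: black knob at about (338,185), cap (348,133), jar (407,175) and shaft about (262,272). Side view: knob (304,218), shaft (377,270). I'll zoom in next.

```bash
python3 - <<'E'
from h import *
def z(f,x,y,w,h,k,o):
    im=cv2.imread(f'pics/{f}.png')[y:y+h,x:x+w]; return cv2.resize(im,None,fx=k,fy=k,interpolation=cv2.INTER_CUBIC)
a=np.hstack([z('scene0',308,165,60,40,6.5,0),z('scene0',232,250,60,40,6.5,0)])
b=np.hstack([z('side0',274,200,60,40,6.5,0),z('side0',347,250,60,40,6.5,0)])
cv2.imwrite('pics/z0.png',np.vstack([a,b]))
for f,pts in [('scene0',{'knobtop':(338,180.5,30),'cap':(348,130,21),'jar':(408,165,45),'tip':(260.5,271,83),'panel':(264,276,62)}),('side0',{'knobtop':(304,213.5,30),'cap':(256,194,21),'jar':(319,173,45),'tip':(377,267,83),'panel':(377,272.5,62)})]:
    c=load(f)
    for k,(u,v,h) in pts.items(): print(f,k,at_z(c,u,v,h).round(1))
E
```

```text
scene0 knobtop [496.8 175.6  30. ]
scene0 cap [440.3 300.3  21. ]
scene0 jar [589.9 270.2  45. ]
scene0 tip [513.1 -65.9  83. ]
scene0 panel [514.9 -62.9  62. ]
side0 knobtop [494.6 174.9  30. ]
side0 cap [438.9 296.7  21. ]
side0 jar [587.8 263.7  45. ]
side0 tip [505.9 -67.6  83. ]
side0 panel [510.6 -64.4  62. ]
```

View pics/z0.png

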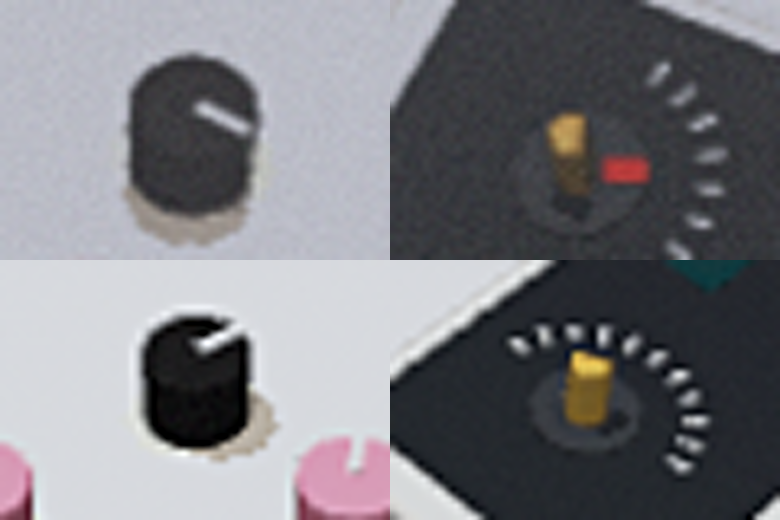

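```bash
python3 - <<'E'
from h import *
s=load('scene0'); d=load('side0')
def ang(c,a,b,z):
    p=at_z(c,*a,z);q=at_z(c,*b,z);v=q-p; return p.round(1),q.round(1),round(np.hypot(*v[:2]),1),np.degrees(np.arctan2(v[1],v[0])).round(1)
print('ptr scene',ang(s,(338.1,180.8),(346.6,185),30))
print('ptr side',ang(d,(304.4,213.6),(311.2,210),30))
print('red scene',ang(s,(262,276.5),(268.5,276.2),62))
print('disc side',at_z(d,377,273.1,62))
print('tip scene',at_z(s,259.5,270.3,83),'side',at_z(d,377.6,266.2,83))
# panel orientation: housing edge in scene
for p in [(243,236),(355,277)]: print(at_z(s,*p,60))
for p in [(404,231),(333,281),(521,302)]: print(at_z(d,*p,60))
# tcp axes
st=env.state(); print(R.from_rotvec(st['orientation']).as_matrix().round(3))
print(R.from_rotvec(env.calibration('wrist')['orientation']).as_matrix().round(3))
E
```

```text
ptr scene (array([497.3, 175.2,  30. ]), array([515.4, 176. ,  30. ]), np.float64(18.2), np.float64(2.7))
ptr side (array([495.2, 174.2,  30. ]), array([514. , 176.7,  30. ]), np.float64(18.9), np.float64(7.4))
red scene (array([512.9, -65.3,  62. ]), array([520.8, -59.2,  62. ]), np.float64(10.0), np.float64(37.4))
disc side [509.7481885 -65.626635   62.       ]
tip scene [511.15786194 -65.86875353  83.        ] side [508.01330355 -66.61335236  83.        ]
[442.03673709 -26.1228934   60.        ]
[630.71757645  16.04696     60.        ]
[625.18651102  -2.18032338  60.        ]
[430.37809403 -38.03979232  60.        ]
[ 690.2700046  -250.80851343   60.        ]
[[-0.892  0.453 -0.001]
 [ 0.453  0.892 -0.001]
 [ 0.    -0.001 -1.   ]]
[[ 0.452  0.854  0.256]
 [ 0.892 -0.433 -0.13 ]
 [ 0.     0.287 -0.958]]
```

```bash
python3 - <<'E'
from h import *
s=load('scene0'); d=load('side0')
for p in [(293,163.5),(320,212)]: print(at_z(s,*p,30))
for p in [(270.5,234.5),(328.5,233)]: print(at_z(d,*p,30))
E
```

```text
[404.3788217  160.57938575  30.        ]
[508.44716439  99.46643094  30.        ]
[401.89215164 154.82612504  30.        ]
[507.86261341  96.68895648  30.        ]
```

Call:
arm_command(
  deltas=[
    [[20, -28, -6, 0, 1], [20, -28, -6, 0, 1], [20, -28, -6, 0, 1], [20, -28, -6, 0, 1], [20, -28, -6, 0, 1], [20, -28, -6, 0, 1], [20, -28, -6, 0, 1], [20, -28, -6, 0, 1], [20, -28, -6, 0, 1], [20, -28, -6, 0, 1], [20, -28, -6, 0, 1], [16, -28, -6, 0, 1]],
  ],
  force=60,
)

```text
clock: 1.15
tcp_pos: [497.6, 175.1, 158.9]
orientation: [0.732, 3.055, 0.0]
contact_force: [0.2, 0.4, 0.0]
grip_width: 85.5
```

Call:
arm_command(
  deltas=[
    [[0, 0, 0, 0, 1], [0, 0, 0, 0, 1], [0, 0, 0, 0, 1]],
  ],
)

```text
clock: 1.4
tcp_pos: [495.8, 176.9, 159.1]
orientation: [-0.732, -3.054, -0.001]
contact_force: [-0.3, 0.3, 0.5]
grip_width: 85.9
```

```bash
python3 - <<'E'
from h import *
save('wrist','wrist1'); st=env.state(); print(st['clock'],st['tcp_pos'],st['joints'].round(2))
E
```

```text
1.45 [495.70278887 177.43557078 159.33016903] [ 0.21  0.26  1.72  0.    1.16 -0.89]
```

View pics/wrist1.png

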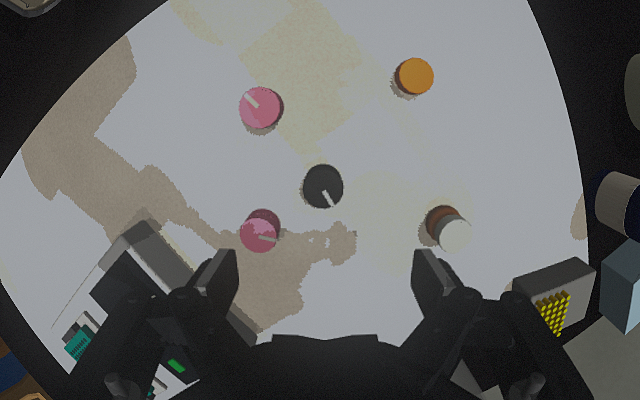

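The wrist view shows the knob at about (323,186), with the pointer towards (331,204).

```bash
python3 - <<'E'
from h import *
c=load('wrist1'); im=cv2.imread('pics/wrist1.png'); g=im.max(2)
m=np.zeros_like(g); y0,x0=150,285; sub=im[150:225,285:365]
cv2.imwrite('pics/z1.png',cv2.resize(sub,None,fx=8,fy=8,interpolation=cv2.INTER_CUBIC))
dk=(sub.max(2)<75).astype(np.uint8); n,l,s,ce=cv2.connectedComponentsWithStats(dk); i=1+s[1:,4].argmax(); print(s[i],ce[i]+[x0,y0])
E
```

```text
[  18   15   40   43 1302] [322.16820276 185.35714286]
```

View pics/z1.png

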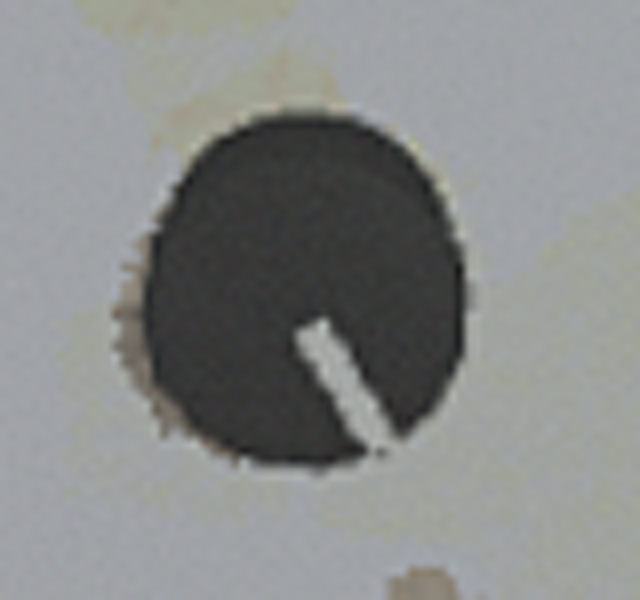

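```bash
python3 - <<'E'
from h import *
c=load('wrist1')
f=lambda x,y:(285+x/8,150+y/8)
p=at_z(c,*f(306,311),30,True); a=at_z(c,*f(314,328),30,True); b=at_z(c,*f(378,442),30,True)
for q in [(146,305),(466,305),(310,466)]: print((at_z(c,*f(*q),30,True)-p).round(1))
v=b-a; print(p,a,b,np.degrees(np.arctan2(v[1],v[0])), np.degrees(np.arctan2(*(b-p)[1::-1])))
E
```

```text
[ -8.9 -15.8   0. ]
[ 7.6 16.5  0. ]
[16.7 -8.   0. ]
[496.05511095 176.6811465   30.        ] [498.24669197 176.58392073  30.        ] [513.71306579 176.98697805  30.        ] 1.4928035515521458 0.9922499726500635
```

Call:
arm_command(
  deltas=[
    [[0, -1, -20, 0, 1], [0, 0, -25, 0, 1], [0, 0, -25, 0, 1], [0, 0, -25, 0, 1], [0, 0, -25, 0, 1], [0, 0, -20, 0, 1], [0, 0, -10, 0, 1], [0, 0, -6, 0, 1], [0, 0, 0, 0, 1], [0, 0, 0, 0, 1]],
  ],
)

```text
clock: 2.28
tcp_pos: [496.8, 176.4, 4.0]
orientation: [0.73, 3.054, 0.001]
contact_force: [-0.5, 0.2, 0.9]
grip_width: 85.5
```

Call:
arm_command(
  deltas=[
    [[0, 0, -1, 0, 0], [0, 0, 0, 0, 0], [0, 0, 0, 0, 0], [0, 0, 0, 0, 0], [0, 0, 0, 0, 0], [0, 0, 0, 0, 0], [0, 0, 0, 0, 0], [0, 0, 0, 0, 0], [0, 0, 0, 0, 0], [0, 0, 0, 0, 0]],
  ],
  force=80,
)

```text
clock: 3.12
tcp_pos: [496.9, 175.8, 3.4]
orientation: [0.731, 3.054, 0.001]
contact_force: [-0.8, -0.6, 5.3]
grip_width: 35.5
```

Call:
arm_command(
  deltas=[
    [[0, 0, 5, 0, 0], [0, 0, 15, 0, 0], [0, 0, 25, 0, 0], [0, 0, 25, 0, 0], [0, 0, 25, 0, 0], [0, 0, 20, 0, 0], [0, 0, 10, 0, 0], [0, 0, 0, 0, 0], [0, 0, 0, 0, 0], [0, 0, 0, 0, 0]],
  ],
)

```text
clock: 3.95
tcp_pos: [495.2, 175.5, 126.0]
orientation: [-0.731, -3.053, 0.002]
contact_force: [-0.3, 0.4, -0.6]
grip_width: 35.3
```

```bash
python3 - <<'E'
from h import *
print(env.state()['clock'],env.state()['grip_width'],env.state()['tcp_pos'])
save('wrist','wrist2'); save('scene','scene2'); save('side','side2')
a=[]
im=cv2.imread('pics/wrist2.png')[180:330,220:420]; cv2.imwrite('pics/z2.png',cv2.resize(im,None,fx=4,fy=4,interpolation=cv2.INTER_CUBIC))
im=np.hstack([cv2.imread('pics/scene2.png')[90:250,220:420],cv2.imread('pics/side2.png')[110:270,220:420]]); cv2.imwrite('pics/z2b.png',cv2.resize(im,None,fx=2,fy=2,interpolation=cv2.INTER_CUBIC))
E
```

```text
3.95 35.284828993369544 [495.23231736 175.4646482  126.02923688]
```

View pics/z2.png

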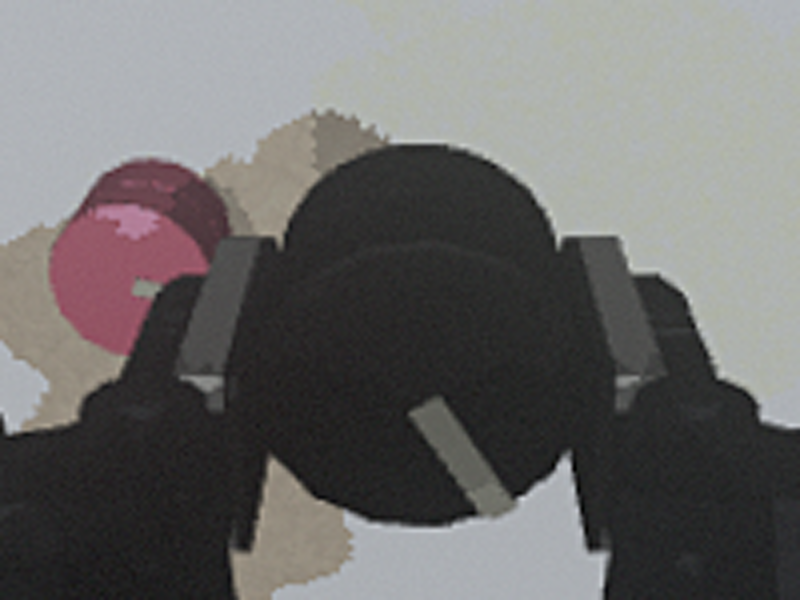

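View pics/z2b.png

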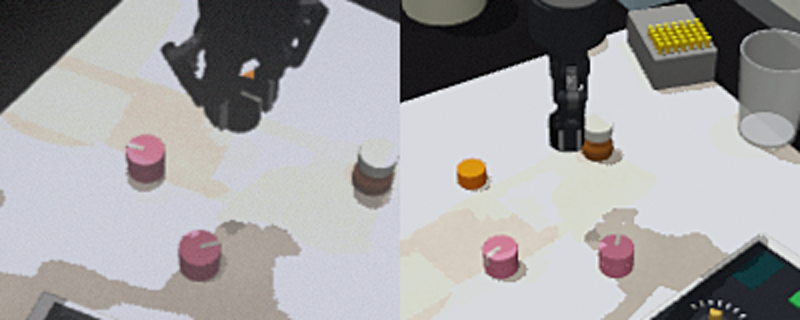

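```bash
python3 - <<'E'
from h import *
c=load('wrist2'); f=lambda x,y:(220+x/4,180+y/4); st=env.state(); t=st['tcp_pos']; print(t)
z=152.6
P=lambda x,y:at_z(c,*f(x,y),z,True)
a=P(427,405);b=P(495,512);v=b-a
print('ptr',np.degrees(np.arctan2(v[1],v[0])),a,b)
fp=P(420,245);n=P(420,524);l=P(255,370);r=P(590,370)
print(np.hypot(*(fp-n)[:2]),np.hypot(*(l-r)[:2]),(fp+n)/2,(l+r)/2)
E
```

```text
[495.41169112 175.50019075 125.8624227 ]
ptr 1.0391769540572138 [496.30463724 176.7705541  152.6       ] [513.04546997 177.07421687 152.6       ]
35.78399779496578 36.15104064823381 [494.69579013 176.73290707 152.6       ] [492.30588638 178.25456368 152.6       ]
```

Call:
arm_command(
  deltas=[
    [[3, -10, 2, 0.03, 0], [6, -20, 2, 0.05, 0], [6, -21, 0, 0.05, 0], [6, -21, 0, 0.05, 0], [6, -21, 0, 0.05, 0], [6, -21, 0, 0.05, 0], [6, -21, 0, 0.05, 0], [6, -21, 0, 0.05, 0], [6, -21, 0, 0.05, 0], [6, -21, 0, 0.05, 0], [6, -20, 0, 0.05, 0], [6, -15, 0, 0.05, 0]],
  ],
)

```text
clock: 5.1
tcp_pos: [565.1, -58.9, 130.2]
orientation: [0.175, -3.135, -0.0]
contact_force: [1.4, 0.0, -0.4]
grip_width: 35.7
```

Call:
arm_command(
  deltas=[
    [[0, 0, 0, 0.03, 0], [0, 0, 0, 0, 0], [0, 0, 0, 0, 0], [0, 0, 0, 0, 0]],
  ],
)

```text
clock: 5.43
tcp_pos: [564.7, -56.8, 130.6]
orientation: [0.219, -3.132, -0.001]
contact_force: [-0.8, -0.2, -0.0]
grip_width: 35.5
```

```bash
python3 - <<'E'
from h import *
st=env.state();print(st['clock'],st['grip_width'],st['tcp_pos'],R.from_rotvec(st['orientation']).as_matrix().round(3))
save('wrist','wrist3'); 
im=cv2.imread('pics/wrist3.png')[100:325,200:460]; cv2.imwrite('pics/z3.png',cv2.resize(im,None,fx=3,fy=3,interpolation=cv2.INTER_CUBIC)[:600])
E
```

```text
5.4333 35.45879870311337 [564.73664373 -56.76522394 130.64949969] [[-0.99  -0.139 -0.002]
 [-0.139  0.99   0.001]
 [ 0.001  0.001 -1.   ]]
```

View pics/z3.png

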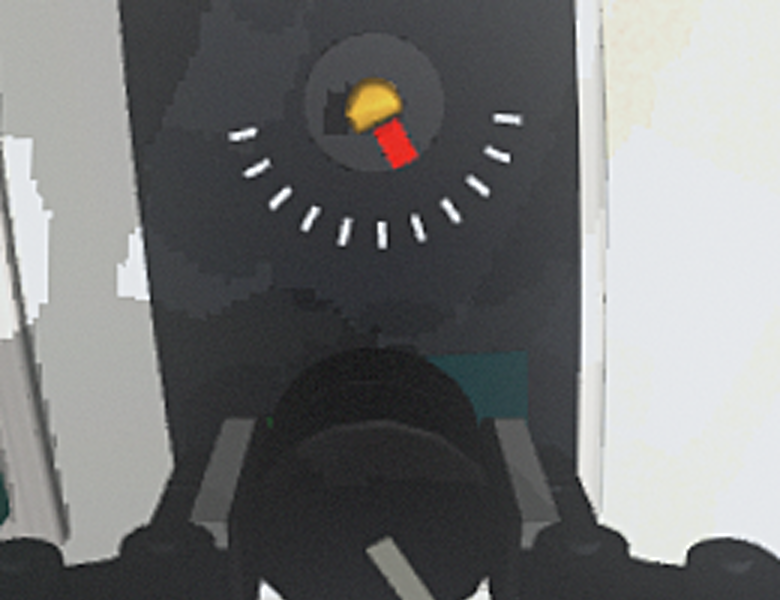

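```bash
python3 - <<'E'
from h import *
c=load('wrist3'); f=lambda x,y:(200+x/3,100+y/3)
P=lambda x,y,z:at_z(c,*f(x,y),z,True)
im=cv2.imread('pics/wrist3.png').astype(int)
red=(im[...,2]>150)&(im[...,1]<80)&(im[...,0]<80); ys,xs=np.nonzero(red); print(xs.mean(),ys.mean(),len(xs))
pts=np.array([at_z(c,x,y,62,True)[:2] for x,y in zip(xs,ys)]); m=pts.mean(0); w,v=np.linalg.eigh(np.cov(pts.T)); print('red centroid',m,'long axis deg',np.degrees(np.arctan2(v[1,1],v[0,1])))
dc=(P(304,102,62)+P(444,102,62)+P(373,32,62)+P(373,172,62))/4; print('disc',dc,np.hypot(*(P(304,102,62)-P(444,102,62))[:2]),np.hypot(*(P(373,32,62)-P(373,172,62))[:2]))
print('disc->red deg',np.degrees(np.arctan2(*(m-dc[:2])[::-1])))
br=(im[...,2]>150)&(im[...,0]<110)&(im[...,1]>110);br[:110]=0;br[150:]=0;br[:,:300]=0;br[:,350:]=0
ys,xs=np.nonzero(br); print('brass bbox',xs.min(),xs.max(),ys.min(),ys.max())
a,b=P(358,131,83),P(400,112,83); v=b-a; print('flat line',a,b,'normal',np.degrees(np.arctan2(v[1],v[0]))+ -90)
k=im[90:180,290:360].astype(np.uint8); big=cv2.resize(im[115:155,305:345].astype(np.uint8),None,fx=14,fy=14,interpolation=cv2.INTER_CUBIC)
k2=cv2.resize(im[230:325,270:390].astype(np.uint8),None,fx=6,fy=6,interpolation=cv2.INTER_CUBIC)
cv2.imwrite('pics/z3a.png',big);cv2.imwrite('pics/z3b.png',k2)
E
```

```text
331.41984732824426 147.55725190839695 131
red centroid [519.6854647  -58.17803295] long axis deg -142.12115713694868
disc [511.11192718 -64.16804584  62.        ] 31.721867860982147 32.065770624363225
disc->red deg 34.940573035021
brass bbox 316 332 128 142
flat line [515.73508918 -66.76601073  83.        ] [510.64158834 -58.81967641  83.        ] normal 32.659363128820814
```

View pics/z3a.png

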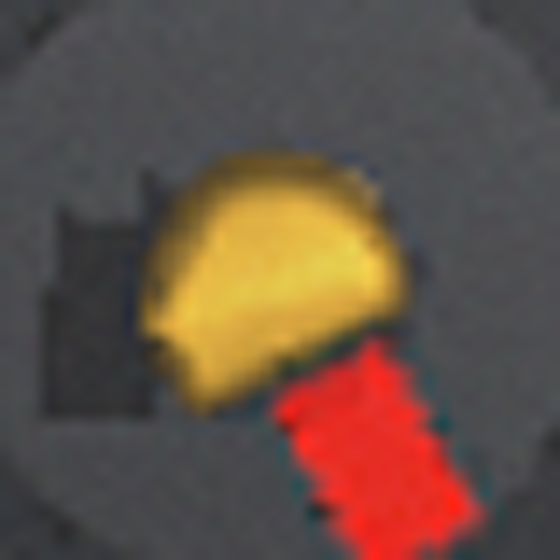

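View pics/z3b.png

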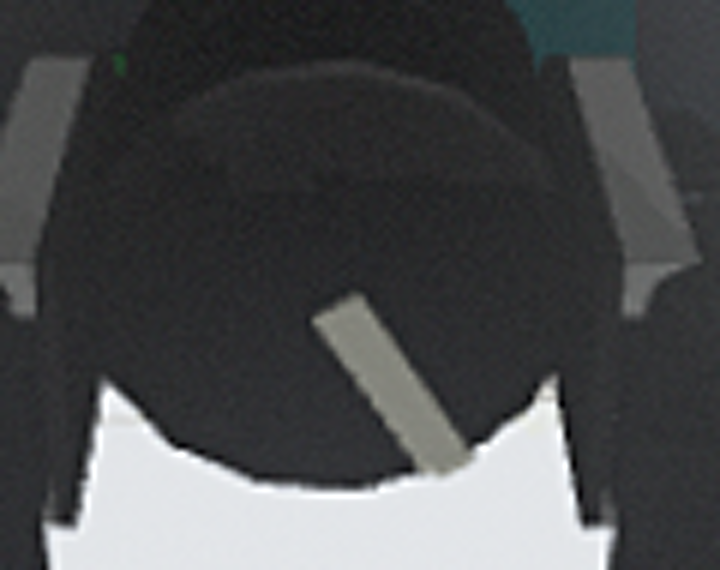

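```bash
python3 - <<'E'
from h import *
c=load('wrist3'); f=lambda x,y:(305+x/14,115+y/14)
P=lambda x,y,z:at_z(c,*f(x,y),z,True)
print('tip circ',P(277,288,81.5), np.hypot(*(P(145,288,81)-P(410,288,81))[:2]))
a,b=P(205,408,82),P(400,312,82); v=b-a; print('flat normal',np.degrees(np.arctan2(v[1],v[0]))-90)
# point on flat line distance from centre should be 3
g=lambda x,y:(270+x/6,230+y/6)
for z in (155,150):
    Q=lambda x,y:at_z(c,*g(x,y),z,True)
    a,b=Q(337,308),Q(447,465); v=b-a; print(z,'ptr',np.degrees(np.arctan2(v[1],v[0])),a,b)
    l=Q(340,65);n=Q(330,490); print('fore-aft',l,n,(l+n)/2,np.hypot(*(l-n)[:2]))
E
```

```text
tip circ [510.43523162 -64.12912186  81.5       ] 11.699131203138863
flat normal 34.550629459239275
155 ptr 38.2487109702702 [566.61752519 -55.77589088 155.        ] [580.04685584 -45.18955013 155.        ]
fore-aft [546.8475786  -58.40524632 155.        ] [583.70069354 -53.86933361 155.        ] [565.27413607 -56.13728996 155.        ] 37.13120768818178
150 ptr 38.24871097027028 [569.71084535 -55.29635059 150.        ] [583.70962641 -44.26111211 150.        ]
fore-aft [549.10258413 -58.03719987 150.        ] [587.51839956 -53.30894866 150.        ] [568.31049185 -55.67307426 150.        ] 38.705700281241604
```

Call:
arm_command(
  deltas=[
    [[-5, -1, 0, -0.02, 0], [-10, -1.5, 0, -0.03, 0], [-15, -2, 0, 0, 0], [-15, -2, 0, 0, 0], [-9.8, -1, -5, 0, 0], [0, 0, -10, 0, 0], [0, 0, -15, 0, 0], [0, 0, -10, 0, 0], [0, 0, 0, 0, 0], [0, 0, 0, 0, 0], [0, 0, 0, 0, 0], [0, 0, 0, 0, 0]],
  ],
)

```text
clock: 6.48
tcp_pos: [511.3, -64.9, 91.8]
orientation: [-0.142, 3.137, -0.0]
contact_force: [0.7, -0.1, -0.3]
grip_width: 35.3
```

```bash
python3 - <<'E'
from h import *
st=env.state();print(st['clock'],st['grip_width'],st['tcp_pos'],st['contact_force'])
save('scene','scene4'); save('side','side4'); save('wrist','wrist4')
im=np.hstack([cv2.imread('pics/scene4.png')[220:300,220:310],cv2.imread('pics/side4.png')[210:290,335:425]]); cv2.imwrite('pics/z4.png',cv2.resize(im,None,fx=4.4,fy=4.4,interpolation=cv2.INTER_CUBIC))
E
```

```text
6.4833 35.34613043851175 [511.2538863  -64.86926176  91.79668019] [ 0.66776513 -0.12600764 -0.34190694]
```

View pics/z4.png

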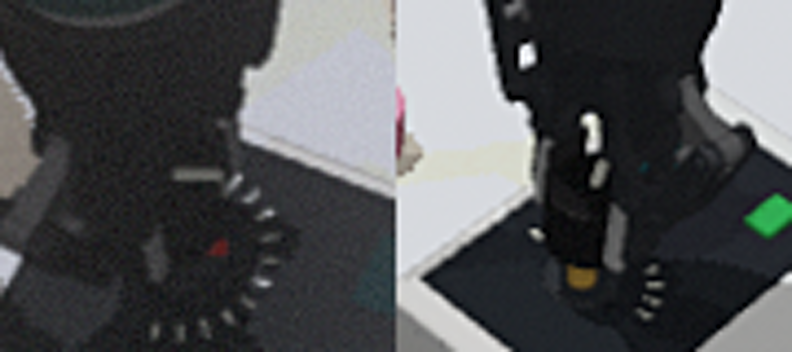

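View pics/wrist4.png

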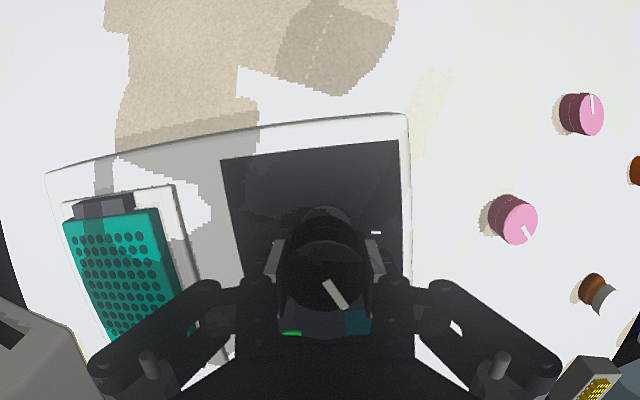

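Call:
arm_command(
  deltas=[
    [[0, 0, -2, 0, 0], [0, 0, -2, 0, 0], [0, 0, -2, 0, 0], [0, 0, -1, 0, 0], [0, 0, -1, 0, 0], [0, 0, -1, 0, 0], [0, 0, 0, 0, 0], [0, 0, 0, 0, 0]],
  ],
  force=100,
)

```text
clock: 7.3
tcp_pos: [510.6, -64.8, 82.3]
orientation: [-0.142, 3.138, 0.0]
contact_force: [0.8, -0.5, -1.0]
grip_width: 35.2
```

```bash
python3 - <<'E'
from h import *
st=env.state();print(st['clock'],st['grip_width'],st['tcp_pos'],st['contact_force'],st['ft_torque'])
save('side','side5')
im=np.hstack([cv2.imread('pics/side5.png')[220:290,335:425]]); cv2.imwrite('pics/z5.png',cv2.resize(im,None,fx=7,fy=7,interpolation=cv2.INTER_CUBIC))
E
```

```text
7.3 35.188955021079536 [510.56480614 -64.75947469  82.2799568 ] [ 0.7953883  -0.4782751  -0.97856082] [ 0.02568764 -0.04523681 -0.07023138]
```

View pics/z5.png

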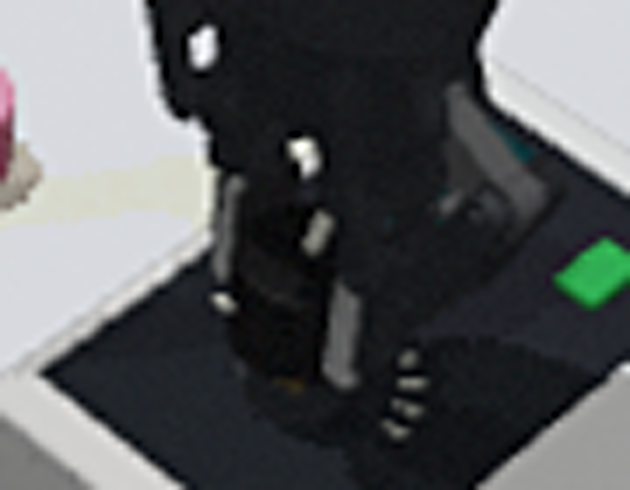

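Call:
arm_command(
  deltas=[
    [[0, 0, -1, 0, 0], [0, 0, -1, 0, 0], [0, 0, -1, 0, 0], [0, 0, -1, 0, 0], [0, 0, 0, 0, 0], [0, 0, 0, 0, 0]],
  ],
)

```text
clock: 7.85
tcp_pos: [510.5, -64.7, 78.2]
orientation: [0.142, -3.138, -0.0]
contact_force: [0.5, -0.1, -0.4]
grip_width: 35.0
```

Call:
arm_command(
  deltas=[
    [[0, 0, -1, 0, 0], [0, 0, -1, 0, 0], [0, 0, -1, 0, 0], [0, 0, -1, 0, 0], [0, 0, -1, 0, 0], [0, 0, -1, 0, 0], [0, 0, 0, 0, 0], [0, 0, 0, 0, 0]],
  ],
)

```text
clock: 8.52
tcp_pos: [510.5, -64.7, 72.2]
orientation: [0.142, -3.138, -0.0]
contact_force: [-0.4, 0.0, -0.9]
grip_width: 34.9
```

Call:
arm_command(
  deltas=[
    [[0, 0, -0.5, 0, 0], [0, 0, -0.5, 0, 0], [0, 0, -0.5, 0, 0], [0, 0, -0.5, 0, 0], [0, 0, 0, 0, 0], [0, 0, 0, 0, 0], [0, 0, 0, 0, 0]],
  ],
)

```text
clock: 9.1
tcp_pos: [510.6, -64.8, 70.6]
orientation: [-0.142, 3.138, -0.0]
contact_force: [-0.4, 1.0, 3.8]
grip_width: 35.1
```

Call:
arm_command(
  deltas=[
    [[0, 0, -0.5, 0, 0], [0, 0, -0.5, 0, 0], [0, 0, -0.5, 0, 0], [0, 0, -0.5, 0, 0], [0, 0, -0.5, 0, 0], [0, 0, -0.5, 0, 0], [0, 0, -0.5, 0, 0], [0, 0, 0, 0, 0], [0, 0, 0, 0, 0], [0, 0, 0, 0, 0]],
  ],
  force=110,
)

```text
clock: 9.93
tcp_pos: [510.7, -64.8, 67.3]
orientation: [-0.142, 3.138, -0.0]
contact_force: [-1.8, 0.8, 7.7]
grip_width: 34.8
```

Call:
arm_command(
  deltas=[
    [[0, 0, -0.5, 0, 0], [0, 0, -0.5, 0, 0], [0, 0, -0.5, 0, 0], [0, 0, -0.3, 0, 0], [0, 0, 0, 0, 0], [0, 0, 0, 0, 0], [0, 0, 0, 0, 0], [0, 0, 0, 0, 0]],
  ],
)

```text
clock: 10.6
tcp_pos: [510.7, -64.8, 66.2]
orientation: [-0.142, 3.138, -0.0]
contact_force: [-2.3, 1.3, 12.8]
grip_width: 35.1
```

```bash
python3 - <<'E'
from h import *
f=[]
for i in range(3):
    st=env.state(); f.append(st['contact_force']);
    save(['side','scene','wrist'][i],['side6','scene6','wrist6'][i])
print(np.array(f).round(2)); print(st['clock'],st['grip_width'],st['tcp_pos'],st['ft_torque'])
im=np.hstack([cv2.imread('pics/scene6.png')[225:295,220:310],cv2.imread('pics/side6.png')[220:290,335:425],cv2.imread('pics/wrist6.png')[235:305,280:370]]); cv2.imwrite('pics/z6.png',cv2.resize(im,(798,207*1),interpolation=cv2.INTER_CUBIC))
E
```

```text
[[-2.32  1.33 12.8 ]
 [-2.16  0.81 13.92]
 [-3.37  0.31 12.98]]
10.7 34.91280951290903 [510.68845378 -64.83937635  66.2033422 ] [0.13875488 0.42854167 0.03459805]
```

View pics/z6.png

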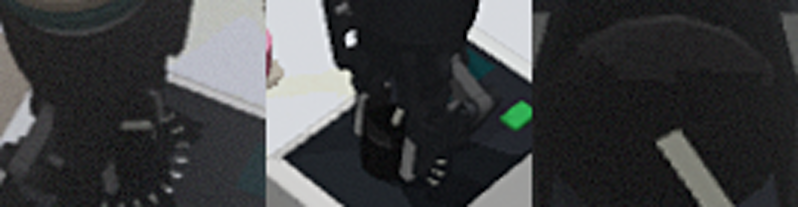

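```bash
python3 - <<'E'
from station import env
print(env.sign_off()); st=env.state(); print(st['clock'],st['contact_force'],st['tcp_pos'],st['grip_width'])
E
```

```text
the job is handed in; nothing more can be done
None
the job is handed in; nothing more can be done
```

I picked up the black knob, turned it about 34° to match the shaft's flat, and pushed it fully home. The job was handed in at about 10.7 s with the gripper still pressing it down; no verdict is reported.

**Fit:** It went down about 15 mm over the shaft with no noticeable force, so the flats match. The spring then took up load at 3.8 N and rose to 7.7 N over the next 3.3 mm, which matches the stated spring.

**Last check before hand-in:** The downward push was about 13 N, above the 9.6 N at which the shaft reaches its stop. The grip was set to 110 N, with the jaws reading 35 mm. From the tool height, the knob's underside is about 63 mm above the bench, where it should be with the shaft fully pressed and no slip in the fingers.

**Disagreements:**
- **Jaw width:** the jaws read about 35 mm on a 37–38 mm knob throughout; I did not find out why.
- **Side load:** there is a sideways force of 2–3 N on the tool from slight misalignment.
- **Camera angles:** the views differed by a few degrees on the pointer and the flat, within the fit tolerance.

I kept clear of the orange cap and the amber jar, but did not measure their positions again at the end.

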